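# Ease a levelling wedge under a hinged lab track and hold it

### The arm

A 6-joint arm with a two-finger parallel gripper is mounted at the origin on the work surface. World frame = base frame: x ahead of the robot, y to its left, z up, the work surface at z = 0. Lengths are in m, angles in rad, forces in N, time in s.
With the tool pointing down it reaches from about 0.35 to 0.975 m from the base axis. Payload 4.9 kg.
Tool frame: the origin (TCP) lies at the very end of the fingers, on their centre line; the grasp point (between the pads) lies 19 mm behind it; x points along the fingers, y is the direction in which the jaws open and shut, and the axes are right-handed (so a half turn about x gives the same grasp; the last joint's range is limited). The gripper opens to 85 mm and grips with 20 to 120 N. Pads are 22 mm wide; open, the fingers measure 114 mm over their backs; the gripper's body (76 mm by 85 mm) begins 54 mm behind the grasp point. The pads swing forward as they close: fully open they stand 13 mm farther back than shut.
Start: joints at [-0.119, 0.053, 1.613, -0, 1.476, -0.119], TCP at [0.625, 0, 0.231] pointing down, gripper open.
Joint ranges: [-3.01, 3.01], [-1.01, 2.22], [0.06, 2.58], [-1.02, 4.17], [0.09, 2.62], [-3.14, 3.14]. Speed limits (rad/s): [2.57, 2.57, 3.14, 3.14, 3.14, 3.14].

### API

Orientations are given as a rotation vector (axis times angle).
In Python, from station import ctrl, get_image, calibration, finish_job, search_frame, cut_out, mark_of gives the robot as it stands. The module is installed in compiled form; this text tells all that it offers.
- The arm moves only by the tool arm_command, never from a script. Its argument "plan" is a list that holds one entry, the list of rows, each a list of 7 numbers: the shift along the tool's x, y, z in m, then the turn, a rotation vector about the tool's x, y, z in degrees, then the finger opening in m, from 0 to 0.0854. A call has 1 to 20 rows; each row shifts and turns the pose as measured when the row begins, along the tool's axes as they then stand; what a row does not reach is not made up. A row lasts 1/12 s, in which the tool goes at most 41.7 mm and 7.16 degrees, less where a joint would pass 70% of its speed; a pose out of reach is approached as far as the arm can. A call with a gripper value outside its range is refused whole. The fingers move at their own pace and stop on an object; "squeeze" is the grip in N (left out, the last holds). Time passes only in rows, so rows that do not move let the fingers close. It gives the time, the measured TCP pose, the force and the opening at its end, in the units of the state.
- ctrl.get_obs(): the state, without advancing time (a new reading comes with each control period).
- get_image(name): name is "scene" or "side" or "wrist"; returns the picture (400x640x3 uint8, red, green, blue); there is no depth.
- calibration(name): a dict with "fx", "fy", "cx", "cy" (pixels), "cam_to_world" (4x4, takes a point from camera to world coordinates); the wrist camera has in their place "hand_eye" (4x4, takes a point from camera to tool coordinates, whose origin is the TCP and whose axes are the tool frame's). Camera axes: x right, y down, z forward; pixel columns grow to the right and rows downward; lengths in m; the calibration is good to about 2 mm. A picture is of the moment at which its call begins: read the wrist's pose just before it. calibration takes no time and is no camera call.
- finish_job(): hands the job in, once; it reports no verdict.
Trained networks look in the newest picture that a camera, given by its name, has taken for a name from the list of things; names that differ only in an ending like _2 or _b are one class to them, and where a whole thing is asked for, a point or a joint stands for the part that bears it (a point fixed in the world has none). Each returns a list of dicts, best first, with "conf" (0 to 1); they miss things now and then, are a little off and sometimes report something else, mostly with a low value. They report only what shows in the picture. A call takes as long as a camera call. They do not tell look-alikes from the thing itself.
- search_frame(camera, thing): "at" ([x, y, z] in m, in the coordinates of the camera as it stood for that picture, good to about 4 mm: the middle of the surface that is visible of it).
- cut_out(camera, thing): "mask" (400x640 bool, what is visible of it).
- mark_of(camera, thing): "at" ([x, y, z] in m, in the coordinates of the camera as it stood for that picture, good to about 4 mm: a listed point, or the origin of a listed thing).
The state is a dict: "t": time; "q": joint angles; "dq": joint speeds; "effort": joint torques, N m; "tool_pos": TCP position; "tool_rot": TCP orientation; "contact_force": force on the tool from outside, world axes, zero at the start; "wrist_torque": the same for the moment, N m; "opening": finger opening in m.
Only numpy, scipy, OpenCV 4.12 (cv2) and the standard library are available. Lean on these libraries where they do the work, as an engineer would, in place of code of your own. Each camera call takes 0.05 s, during which the arm holds its last target. There are 200 camera calls.

### The job

Bring the orange levelling wedge to the free end of the aluminium lab track and slide it, flat on the table and nose first, between the two yellow rest blocks and under the steel cross rod until you feel it bear on the rod; stop there for a good half second, with the rod still down. Then push on gently until the rod has just lifted off its rest blocks, clear by about 5 mm and at no time more than 12 mm, and finish still gripping the wedge there with the track resting on it, letting nothing go. Only the wedge may touch the track, and the brass weights, the cream meter and the black switch beside the track stay where they stand.

Things in the scene. Friction and masses are not known exactly. Their poses are not given: they have to be found in the camera images.
- wedge: Loose smooth orange wedge (friction 0.3), 0.18 kg, flat on the table. Origin: underside, below the centre of the black grip fin; x to the thin nose. Fin 32 mm (x) by 22 mm (y), top 58 mm up; grip it across y from above. Around it a foot 8 mm high, 46 mm wide, back edge at x = -22 mm. Slope falls evenly from 30 mm high at x = 22 mm to 5 mm at the nose, x = 122 mm: 1 mm per 4 mm.
- nose (a point): Middle of the top edge of the wedge's nose: 122 mm in front of the wedge's origin, 5 mm above its underside; axes as the wedge.
- runway: Fixed base of the track. Origin midway between its two yellow rest blocks, 17 mm below their tops; block tops are 11 to 17 mm above the table (it varies). x: along the track away from its free end (the way to push the wedge), z up. Blocks 30 mm (x) by 25 mm (y), centred at y = +-48.5 mm: a 72 mm gap, open to the table. Low rails run back from them to a hinge foot at x = 440 mm.
- track: Aluminium track, 80 mm wide, hinged 440 mm back. Origin: middle of the 12 mm steel cross rod (134 mm long, along y) under its free end, straight above the runway's origin. The rod's underside is 6 mm lower and starts on the blocks, 11 to 17 mm above the table; the track's top is under 30 mm higher. The rod weighs 4 to 9 N on the wedge (it varies); pushing then takes about 4 to 9 N.
- weights: Bystander: wooden block 80 x 56 x 18 mm with five brass weights, 60 mm high in all; to the other side of the robot than the wedge. Origin under its centre.
- ammeter: Bystander: cream moving-coil meter, 90 x 100 mm, 105 mm high. Origin under its centre.
- switch_a: Bystander: black knife-switch unit 100 x 45 mm, 45 mm high, on the right close beside the track (a second one stands farther off). Origin under its centre.
There are look-alikes about, which are no part of the job. Of the things that look like the wedge, the largest one is meant.

How it is judged:
On the way, in this order (a step that is already met when the one before it is completed fails the run):
1. the wedge lies flat with its nose under the rod, between the blocks, the rod still down (height (world z) of wedge below 0.004 m and angle between wedge's own z axis and vertical below 0.06 rad and y of nose in the frame of runway between -0.03 and 0.03 m and x of nose in the frame of runway above 0.003 m and z of track in the frame of runway below 0.024 m).
2. the wedge bears on the rod for 0.3 s with the rod less than 2 mm up (height (world z) of wedge below 0.004 m and angle between wedge's own z axis and vertical below 0.06 rad and y of nose in the frame of runway between -0.03 and 0.03 m and contact force between wedge and track above 0.4 N and z of track in the frame of runway below 0.025 m), for 0.3 s.
At the end, for the whole second after the job is handed in: Rod 2.5 to 8.5 mm clear of its blocks, borne by the wedge (over 1.5 N) and touched by nothing else; wedge flat on the table (under 4 mm up, 0.06 rad tilt), still, in the gap (nose within 30 mm of its midline), gripped by the fingers (over 2 N); bystanders within 30 mm of their places (height (world z) of wedge below 0.004 m and angle between wedge's own z axis and vertical below 0.06 rad and y of nose in the frame of runway between -0.03 and 0.03 m and z of track in the frame of runway between 0.0255 and 0.0315 m and contact force between wedge and track above 1.5 N and contact force between the fingers and wedge above 2 N and contact force between each of the arm, the fingers, weights, ammeter, switch_a and track below 0.5 N and linear speed of wedge below 0.01 m/s and distance of each of weights, ammeter, switch_a from where it was at the start of the episode below 0.03 m); the arm keeps its last pose, push and grip.
It fails at once if the rod is raised more than 12 mm (z of track in the frame of runway above 0.035 m).
It fails at once if the robot itself pushes on the track (over 2 N) (contact force between any of the arm, the fingers and track above 2 N).
It fails at once if a bystander is moved more than 30 mm (distance of any of weights, ammeter, switch_a from where it was at the start of the episode above 0.03 m).
It also fails if it takes over 45 s, if anything falls off the work surface, if the arm or the gripper's body presses on something with over 40 N, if the wrist force passes 120 N, or if a joint passes its speed limit or range.

## Working session

There is one attempt and no reset: what is moved stays moved. The work goes in short steps, Python scripts to look and compute and a tool call to move; the robot and the scene stay as the last step left them, time stands still between calls to the robot, and variables do not carry over. Pictures are saved under pics/ and viewed, about 8 in all and at most 12, crops included, and the job is handed in when it is done.

Besides the shell and the picture viewer there is one more tool, called in YAML: its name, and indented under it one key for each argument. arm_command: Moves the arm, as the interface text tells. Its arguments: {"type":"object","properties":{"plan":{"type":"array","items":{"type":"array","items":{"type":"array","items":{"type":"number"}}}},"squeeze":{"type":"number"}},"required":["plan"]}

```bash
mkdir -p pics; cat > h.py <<'E'
import numpy as np, cv2
from scipy.spatial.transform import Rotation as R
from station import ctrl, get_image, calibration, finish_job, search_frame, cut_out, mark_of
def T(cam,obs=None):
    c=calibration(cam)
    if 'cam_to_world' in c: return np.array(c['cam_to_world'])
    o=obs or ctrl.get_obs(); M=np.eye(4); M[:3,:3]=R.from_rotvec(o['tool_rot']).as_matrix(); M[:3,3]=o['tool_pos']
    return M@np.array(c['hand_eye'])
def snap(cam,name=None):
    M=T(cam); im=get_image(cam)
    if name: cv2.imwrite('pics/'+name,im[...,::-1])
    return M,im
def W(M,p): return (M@np.r_[p,1])[:3]
def pix(cam,M,p):
    c=calibration(cam); q=np.linalg.inv(M)@np.r_[p,1]; return np.array([c['fx']*q[0]/q[2]+c['cx'],c['fy']*q[1]/q[2]+c['cy']])
def ray(cam,M,u,v,z):
    c=calibration(cam); d=M[:3,:3]@np.array([(u-c['cx'])/c['fx'],(v-c['cy'])/c['fy'],1]); o=M[:3,3]; return o+d*(z-o[2])/d[2]
E
python3 - <<'E'
from h import *
ims=[]
for cam in ['scene','side','wrist']:
    M,im=snap(cam,cam+'0.png'); ims.append(im)
    for th in ['wedge','nose','runway','track','weights','ammeter','switch_a']:
        print(cam,th,[(round(d['conf'],2),W(M,d['at']).round(3),pix(cam,M,W(M,d['at'])).round(0)) for d in mark_of(cam,th)[:3]])
print(ctrl.get_obs())
E
```

```text
scene wedge [(0.84, array([ 0.364,  0.261, -0.004]), array([368., 153.])), (0.67, array([ 0.439, -0.176,  0.003]), array([199., 231.])), (0.64, array([0.447, 0.185, 0.003]), array([361., 177.]))]
scene nose [(0.98, array([0.43 , 0.287, 0.006]), array([393., 160.])), (0.67, array([0.57 , 0.163, 0.011]), array([387., 210.])), (0.63, array([0.314, 0.188, 0.004]), array([332., 148.]))]
scene runway [(0.8, array([ 0.615, -0.015,  0.001]), array([320., 262.]))]
scene track [(0.72, array([ 0.611, -0.015,  0.02 ]), array([319., 253.]))]
scene weights [(0.7, array([ 0.441, -0.175,  0.001]), array([200., 233.]))]
scene ammeter [(0.89, array([ 0.657,  0.196, -0.   ]), array([429., 235.]))]
scene switch_a [(0.91, array([ 0.661, -0.184, -0.003]), array([238., 325.]))]
side wedge [(0.95, array([ 0.502,  0.321, -0.001]), array([241., 172.])), (0.92, array([ 0.447,  0.182, -0.002]), array([249., 208.])), (0.77, array([0.359, 0.261, 0.003]), array([190., 201.]))]
side nose [(0.9, array([0.315, 0.189, 0.   ]), array([184., 227.])), (0.68, array([0.571, 0.161, 0.001]), array([307., 193.]))]
side runway
[... 906 characters left out ...]
ay([ 0.665, -0.181,  0.002]), array([343., 288.]))]
{'t': 1.2, 'q': array([-1.18985661e-01,  5.27253335e-02,  1.61293558e+00,  2.14009235e-05,
        1.47599934e+00, -1.18997670e-01]), 'dq': array([ 0.00175805, -0.00025188, -0.00024865, -0.00017647,  0.0003874 ,
        0.00087205]), 'effort': array([ 4.75798734e-04, -3.93686342e+01, -3.70459664e+01, -7.57805560e-05,
        4.99888738e-04, -4.83041532e-06]), 'tool_pos': array([6.24966658e-01, 1.93611428e-05, 2.31266575e-01]), 'tool_rot': array([ 1.20918317,  1.20927335, -1.209226  ]), 'contact_force': array([ 0.46838572,  0.05037609, -0.3918187 ]), 'wrist_torque': array([0.02094673, 0.03291189, 0.04839924]), 'opening': 0.08559072025054135}
```

```bash
python3 - <<'E'
import cv2,numpy as np
a=cv2.imread('pics/scene0.png'); b=cv2.imread('pics/side0.png')
A=cv2.resize(a[100:360,170:490],None,fx=2.2,fy=2.2,interpolation=cv2.INTER_CUBIC)
B=cv2.resize(b[130:330,150:500],None,fx=2.2,fy=2.2,interpolation=cv2.INTER_CUBIC)
cv2.imwrite('pics/a.png',A);cv2.imwrite('pics/b.png',B)
E
```

```text
(no output)
```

View pics/a.png

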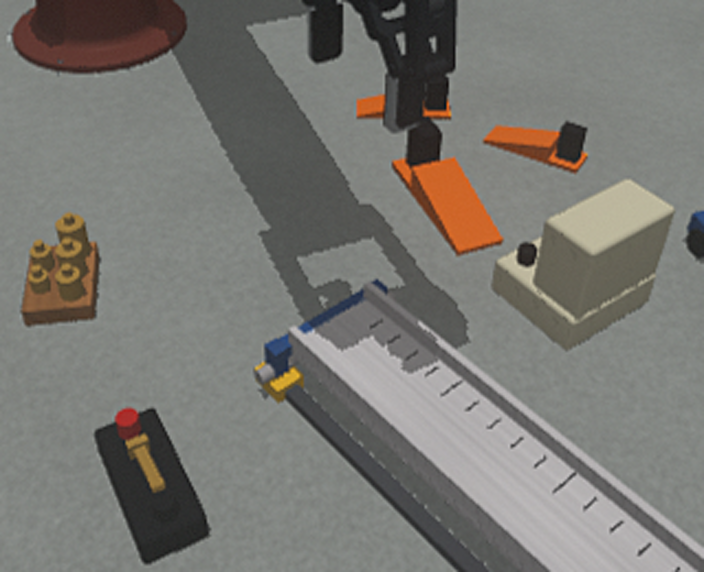

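View pics/b.png

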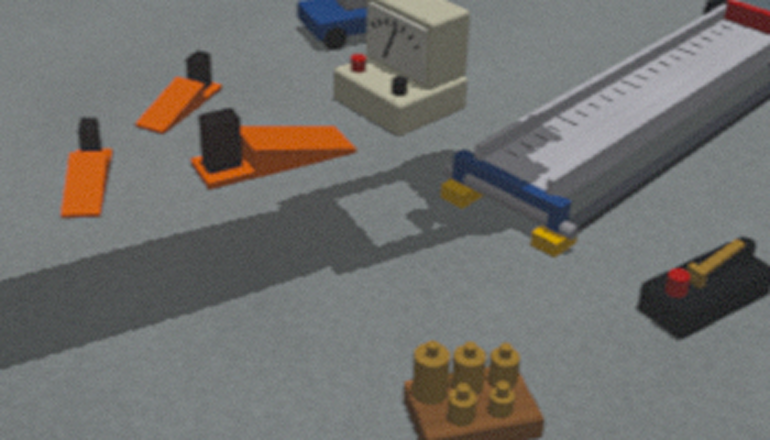

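The three orange wedges are at scene pixels (361,177), (368,153) and (425,165). The one at (361,177) is plainly the largest and its nose is 124 mm from its origin, so it is the target; both crops confirm this. Next I need the runway's yaw and exact midline.

```bash
python3 - <<'E'
from h import *
for cam in ['scene','side','wrist']:
    im=cv2.imread(f'pics/{cam}0.png'); M=T(cam); hsv=cv2.cvtColor(im,cv2.COLOR_BGR2HSV)
    m=cv2.inRange(hsv,(21,170,90),(32,255,255))
    n,l,s,c=cv2.connectedComponentsWithStats(m)
    for i in range(1,n):
        if s[i,4]>15: print(cam,s[i],c[i].round(1),ray(cam,M,*c[i],0.012).round(4))
    print(cam, 'pred blocks',[pix(cam,M,[.612,-.016+s*.0485,.012]).round(0) for s in(1,-1)])
a=cv2.imread('pics/wrist0.png'); cv2.imwrite('pics/w.png',cv2.resize(a,(800,500),interpolation=cv2.INTER_CUBIC))
E
```

```text
scene [293 267  14  11  75] [299.4 272.4] [ 0.6273 -0.0611  0.012 ]
scene pred blocks [array([342., 246.]), array([293., 267.])]
side [351 212  16  12 103] [357.9 217.4] [0.5894 0.021  0.012 ]
side [392 233  17  13 109] [399.4 238.7] [ 0.6072 -0.0722  0.012 ]
side pred blocks [array([363., 211.]), array([398., 236.])]
wrist [301 130  11  21 139] [306.6 139.9] [0.613  0.0345 0.012 ]
wrist [285 134   8  21  90] [288.2 142.9] [0.5909 0.0309 0.012 ]
wrist [301 207   6  20  71] [303.4 216.8] [ 0.608 -0.065  0.012]
wrist pred blocks [array([306., 142.]), array([307., 217.])]
```

View pics/w.png

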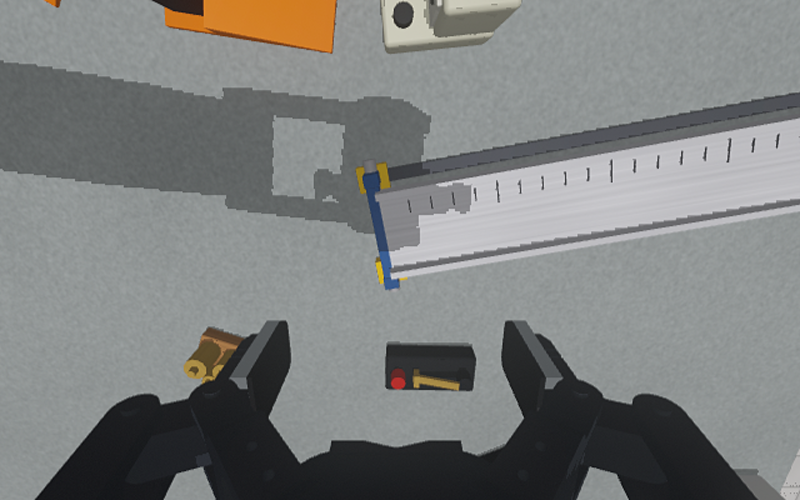

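```bash
python3 - <<'E'
from h import *
M=T('wrist'); o=ctrl.get_obs(); print(R.from_rotvec(o['tool_rot']).as_matrix().round(3)); print('cam pos',M[:3,3], M[:3,:3].round(3))
f=lambda u,v,z: ray('wrist',M,u*.8,v*.8,z)
for n,a,b,z in [('near edge',(393,279),(800,205),.04),('far rail top',(380,196),(800,118),.035),('far top',(388,178),(800,93),.02),('blue plate',(372,178),(386,262),.04)]:
    p,q=f(*a,z),f(*b,z); d=q-p; print(n,p.round(3),q.round(3),np.degrees(np.arctan2(d[1],d[0])).round(1))
print(pix('wrist',M,[.612,-.016,.02])/.8, pix('wrist',M,[.447,.183,.058])/.8)
print(T('side')[:3,3],T('scene')[:3,3],calibration('side')['fx'])
E
```

```text
[[-0.  1.  0.]
 [ 0.  0. -1.]
 [-1. -0. -0.]]
cam pos [0.62492049 0.08106336 0.37303058] [[ 1.     0.001  0.   ]
 [ 0.001 -0.948 -0.318]
 [-0.     0.318 -0.948]]
near edge [ 0.623 -0.062  0.04 ] [0.993 0.011 0.04 ] 11.2
far rail top [0.611 0.018 0.035] [0.972 0.086 0.035] 10.6
far top [0.618 0.033 0.02 ] [0.98  0.107 0.02 ] 11.6
blue plate [0.604 0.035 0.04 ] [ 0.616 -0.044  0.04 ] -81.5
[382.39129682 227.83982538] [147.32590508 -26.67984421]
[ 0.06134227 -0.576589    0.54157576] [ 1.02710716 -0.25047233  0.53304857] 510.5431478884083
```

arm_command:
  plan:
    - [[0,-0.0255,-0.0262,0,0,0,0.085],[0,-0.0255,-0.0262,0,0,0,0.085],[0,-0.0255,-0.0262,0,0,0,0.085],[0,-0.0255,-0.0262,0,0,0,0.085],[0,-0.0255,-0.0262,0,0,0,0.085],[0,-0.0255,-0.0262,0,0,0,0.085],[0,-0.0255,-0.0262,0,0,0,0.085],[0,0,0,-7,0,0,0.085],[0,0,0,-7,0,0,0.085],[0,0,0,-7,0,0,0.085],[0,0,0,-7,0,0,0.085],[0,0,0,-7,0,0,0.085],[0,0,0,-7,0,0,0.085],[0,0,0,-7,0,0,0.085],[0,0,0,-7,0,0,0.085],[0,0,0,-7,0,0,0.085],[0,0,0,-7,0,0,0.085],[0,0,0,-7,0,0,0.085],[0,0,0,-4,0,0,0.085],[0,0,0,0,0,0,0.085]]

```text
t: 2.87
tool_pos: [0.4377, 0.1918, 0.2319]
tool_rot: [0.103, 1.564, -0.098]
contact_force: [-0.7, -0.4, 0.7]
opening: 0.0852
```

```bash
python3 - <<'E'
from h import *
M,im=snap('wrist','w1.png'); o=ctrl.get_obs()
print(o['t'],o['tool_pos'].round(4)); print(R.from_rotvec(o['tool_rot']).as_matrix().round(3))
for th in ['wedge','nose','runway','track']:
    print(th,[(round(d['conf'],2),W(M,d['at']).round(4)) for d in mark_of('wrist',th)[:3]])
hsv=cv2.cvtColor(im,cv2.COLOR_RGB2HSV); m=cv2.inRange(hsv,(6,170,90),(20,255,255))
n,l,s,c=cv2.connectedComponentsWithStats(m)
for i in range(1,n):
    if s[i,4]>100: print(s[i],c[i].round(1))
cv2.imwrite('pics/w1b.png',cv2.resize(im[...,::-1],(800,500),interpolation=cv2.INTER_CUBIC))
E
```

```text
2.9167 [0.4377 0.1918 0.2319]
[[ 0.005  0.13   0.992]
 [ 0.003  0.992 -0.13 ]
 [-1.     0.003  0.005]]
wedge [(0.69, array([0.3588, 0.2639, 0.0011])), (0.68, array([ 0.447 ,  0.1799, -0.0018])), (0.65, array([ 0.5031,  0.3243, -0.0012]))]
nose [(0.98, array([ 0.4295,  0.2829, -0.0016])), (0.68, array([0.3152, 0.1869, 0.0044])), (0.67, array([0.5697, 0.1738, 0.0058]))]
runway []
track []
[ 293   50   91   64 2287] [332.5  79.4]
[ 378  142   61   76 1756] [406.3 176.2]
[ 291  160   37  101 2844] [309.3 215.8]
```

View pics/w1b.png

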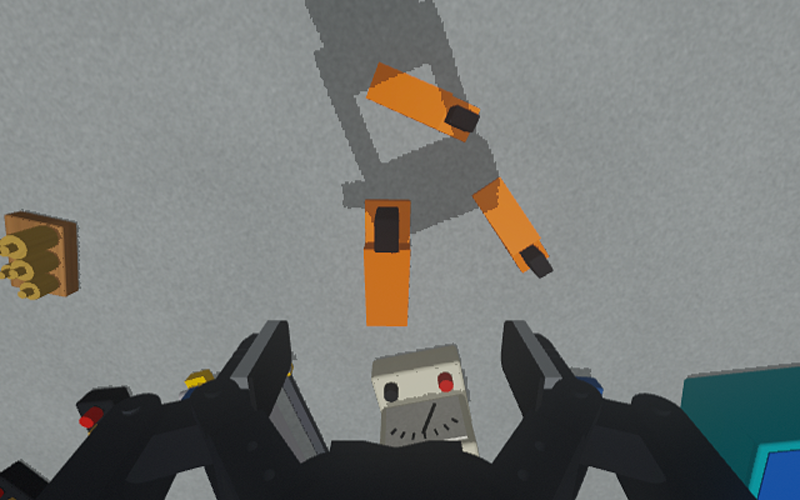

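The view shows the big wedge upright at (388,262), in line with the tool, with its nose down the image at (388,326). The smaller ones are at (425,105) and (512,230).

```bash
python3 - <<'E'
from h import *
M=T('wrist'); o=ctrl.get_obs(); Rm=R.from_rotvec(o['tool_rot']).as_matrix()
im=cv2.imread('pics/w1.png'); hsv=cv2.cvtColor(im,cv2.COLOR_BGR2HSV); m=cv2.inRange(hsv,(4,150,60),(20,255,255))
n,l,s,c=cv2.connectedComponentsWithStats(m); i=l[240,310]; 
for r in [161,163,166,190,205,225,245,256,258,259,260,261]:
    x=np.flatnonzero(l[r]==i); print(r,x.min() if len(x) else 0,x.max() if len(x) else 0)
ys,xs=np.nonzero(l==i); ym,yM=ys.min(),ys.max()+1
def mid(r): x=np.flatnonzero(l[r]==i); return (x.min()+x.max()+1)/2
b=ray('wrist',M,mid(ym+3),ym,.008); nn=ray('wrist',M,mid(yM-4),yM,.0025)
d=nn-b; L=np.hypot(*d[:2]); u=d[:2]/L; org=(b[:2]+u*.022+nn[:2]-u*.122)/2
print(b,nn,'len',L,'yaw',np.degrees(np.arctan2(d[1],d[0])),'org',org)
print('tool z yaw',np.degrees(np.arctan2(Rm[1,2],Rm[0,2])),'shift tool',Rm.T@(np.r_[org,.019]-o['tool_pos']))
E
```

```text
161 292 327
163 292 327
166 292 327
190 292 327
205 291 327
225 292 326
245 293 325
256 293 325
258 293 325
259 293 325
260 294 325
261 0 0
[0.427786   0.18507977 0.008     ] [0.57227311 0.1644377  0.0025    ] len 0.14595417208686856 yaw -8.130511522731755 org [0.45053213 0.18183016]
tool z yaw -7.473507516139483 shift tool [ 0.21280463 -0.00883419  0.01315675]
```

arm_command:
  plan:
    - [[0.019,-0.001,0.0014,0.7,0,0,0.06],[0.019,-0.001,0.0014,0,0,0,0.06],[0.019,-0.001,0.0014,0,0,0,0.06],[0.019,-0.001,0.0014,0,0,0,0.06],[0.019,-0.001,0.0014,0,0,0,0.06],[0.019,-0.001,0.0014,0,0,0,0.06],[0.019,-0.001,0.0014,0,0,0,0.06],[0.015,-0.001,0.0014,0,0,0,0.06],[0,0,0,0,0,0,0.06]]

```text
t: 3.87
tool_pos: [0.4515, 0.1831, 0.0812]
tool_rot: [0.123, 1.555, -0.114]
contact_force: [-0.8, -0.5, -0.6]
opening: 0.0601
```

```bash
python3 - <<'E'
from h import *
o=ctrl.get_obs(); Rm=R.from_rotvec(o['tool_rot']).as_matrix()
print(Rm.round(4),o['contact_force'])
print('tool z yaw',np.degrees(np.arctan2(Rm[1,2],Rm[0,2])),'shift tool',Rm.T@(np.r_[.4495,.182,.019]-o['tool_pos']),'tilt fix',np.degrees(R.from_matrix(Rm).as_rotvec()))
# rotation vector in tool axes to make x vertical down
print('level turn(deg, tool axes)',np.degrees(np.cross([1,0,0],Rm.T@[0,0,-1])))
E
```

```text
[[ 0.0124  0.1508  0.9885]
 [ 0.0046  0.9885 -0.1509]
 [-0.9999  0.0064  0.0116]] [-0.82496782 -0.53821124 -0.62444175]
tool z yaw -8.678557781682677 shift tool [ 0.06217689 -0.00179661 -0.00250734] tilt fix [ 7.05158507 89.12219842 -6.55234323]
level turn(deg, tool axes) [ 0.         0.6636796 -0.3693536]
```

arm_command:
  plan:
    - [[0.012,-0.0003,-0.0005,0,0.7,-0.4,0.06],[0.012,-0.0003,-0.0005,0,0,0,0.06],[0.012,-0.0003,-0.0005,0,0,0,0.06],[0.012,-0.0003,-0.0005,0,0,0,0.06],[0.01,-0.0003,-0.0005,0,0,0,0.06],[0,0,0,0,0,0,0.06]]

```text
t: 4.37
tool_pos: [0.4506, 0.1827, 0.0225]
tool_rot: [0.122, 1.564, -0.12]
contact_force: [-0.8, -0.4, 0.2]
opening: 0.0598
```

```bash
cat > st.py <<'E'
from h import *
import sys
o=ctrl.get_obs(); Rm=R.from_rotvec(o['tool_rot']).as_matrix()
print('t',round(o['t'],2),'pos',o['tool_pos'].round(4),'yaw',np.degrees(np.arctan2(Rm[1,2],Rm[0,2])).round(2),'level',np.degrees(np.cross([1,0,0],Rm.T@[0,0,-1])).round(2),'F',o['contact_force'].round(1),'Ftool',(Rm.T@o['contact_force']).round(1),'op',o['opening'])
if len(sys.argv)>3: print('shift',(Rm.T@(np.array(sys.argv[1:4],float)-o['tool_pos'])).round(4))
E
python3 st.py .4495 .182 .019
```

```text
t 4.37 pos [0.4506 0.1827 0.0225] yaw -8.81 level [ 0.    0.19 -0.07] F [-0.8 -0.4  0.2] Ftool [-0.2 -0.5 -0.7] op 0.05979277489675955
shift [ 0.0035 -0.0008 -0.001 ]
```

Close gently.

arm_command:
  plan:
    - [[0.0035,-0.0005,-0.001,0.5,0.2,0,0.045],[0,0,0,0,0,0,0.03],[0,0,0,0,0,0,0.022],[0,0,0,0,0,0,0.015],[0,0,0,0,0,0,0.01],[0,0,0,0,0,0,0.01],[0,0,0,0,0,0,0.01],[0,0,0,0,0,0,0.01]]
  squeeze: 40

```text
t: 5.03
tool_pos: [0.4504, 0.1827, 0.0204]
tool_rot: [0.13, 1.565, -0.127]
contact_force: [0.4, -0.5, -1.4]
opening: 0.0214
```

```bash
python3 st.py .463 -.045 .019; python3 - <<'E'
from h import *
for cam in ['scene','side']:
    M,im=snap(cam)
    for th in ['wedge','nose','track','runway']: print(cam,th,[(round(d['conf'],2),W(M,d['at']).round(4)) for d in mark_of(cam,th)[:3]])
E
```

```text
t 5.03 pos [0.4504 0.1827 0.0204] yaw -9.38 level [ 0.    0.1  -0.14] F [ 0.4 -0.5 -1.4] Ftool [ 1.4 -0.4  0.5] op 0.021384082876785518
shift [ 0.0009 -0.2226  0.0495]
scene wedge [(0.95, array([0.4478, 0.1876, 0.0036])), (0.68, array([ 5.073e-01,  3.242e-01, -4.000e-04])), (0.53, array([ 0.3626,  0.259 , -0.0034]))]
scene nose [(0.7, array([0.3165, 0.1902, 0.0051])), (0.64, array([0.4261, 0.2851, 0.0043])), (0.57, array([ 0.6099, -0.0173,  0.0232]))]
scene track [(0.65, array([ 0.6122, -0.0182,  0.0196]))]
scene runway [(0.91, array([ 6.149e-01, -1.680e-02, -1.000e-04]))]
side wedge [(0.77, array([ 0.4989,  0.3231, -0.0086])), (0.66, array([0.3573, 0.2629, 0.001 ])), (0.63, array([4.499e-01, 1.825e-01, 1.000e-04]))]
side nose [(0.76, array([0.3132, 0.1849, 0.002 ])), (0.69, array([0.429 , 0.2795, 0.0013])), (0.64, array([0.5732, 0.1623, 0.0036]))]
side track [(0.67, array([ 0.6119, -0.0182,  0.0177]))]
side runway [(0.64, array([ 0.6094, -0.0153, -0.0062])), (0.51, array([ 0.6578,  0.1919, -0.0045]))]
```

arm_command:
  plan:
    - [[-0.005,0,0,0,0,0,0.01],[0,-0.018,0.004,0,0,0,0.01],[0,-0.018,0.004,0,0,0,0.01],[0,-0.018,0.004,0,0,0,0.01],[0,-0.018,0.004,0,0,0,0.01],[0,-0.018,0.004,0,0,0,0.01],[0,-0.018,0.004,0,0,0,0.01],[0,-0.018,0.004,0,0,0,0.01],[0,-0.018,0.004,0,0,0,0.01],[0,-0.018,0.004,0,0,0,0.01],[0,-0.018,0.004,0,0,0,0.01],[0,0,0,0,0,0,0.01]]
  squeeze: 50

```text
t: 6.53
tool_pos: [0.4637, -0.0086, 0.0306]
tool_rot: [0.126, 1.559, -0.123]
contact_force: [0.3, 1.1, -1.5]
opening: 0.0214
```

```bash
python3 st.py .463 -.045 .0215
```

```text
t 6.53 pos [ 0.4637 -0.0086  0.0306] yaw -9.11 level [ 0.    0.47 -0.16] F [ 0.3  1.1 -1.5] Ftool [1.5 1.2 0.1] op 0.02142005207730233
shift [ 0.0091 -0.0361  0.005 ]
```

arm_command:
  plan:
    - [[0,-0.016,0.002,0,0.4,-0.1,0.01],[0,-0.016,0.002,0,0,0,0.01],[0,0,0,-6.5,0,0,0.01],[0,0,0,-6.5,0,0,0.01],[0,0,0,-6.5,0,0,0.01],[0,0,0,0,0,0,0.01]]

```text
t: 7.03
tool_pos: [0.4634, -0.0416, 0.0329]
tool_rot: [-0.151, 1.562, 0.153]
contact_force: [0.3, 0.3, -2.1]
opening: 0.021
```

```bash
python3 st.py .463 -.045 .0215; python3 - <<'E'
from h import *
ims=[]
for cam in ['scene','side','wrist']:
    M,im=snap(cam,cam+'2.png')
    for th in ['wedge','nose','track','runway']: print(cam,th,[(round(d['conf'],2),W(M,d['at']).round(4)) for d in mark_of(cam,th)[:3]])
    ims.append(im[...,::-1])
a=cv2.resize(ims[1][150:290,220:460],(800,467),interpolation=cv2.INTER_CUBIC); cv2.imwrite('pics/s2c.png',a)
cv2.imwrite('pics/w2c.png',cv2.resize(ims[2],(800,500)))
E
```

```text
t 7.03 pos [ 0.4634 -0.0416  0.0329] yaw 11.09 level [ 0.    0.22 -0.08] F [ 0.3  0.3 -2.1] Ftool [2.1 0.2 0.3] op 0.02098727820754261
shift [ 0.0114 -0.0033 -0.0011]
scene wedge [(0.98, array([ 0.5046,  0.3223, -0.0027])), (0.65, array([ 0.3593,  0.2641, -0.0009]))]
scene nose [(0.88, array([ 0.584 , -0.0171,  0.021 ])), (0.82, array([0.3123, 0.1872, 0.0077])), (0.6, array([0.4269, 0.2844, 0.0065]))]
scene track [(0.73, array([ 0.6154, -0.0191,  0.0185]))]
scene runway []
side wedge [(0.84, array([ 0.4606, -0.0452,  0.0122])), (0.77, array([ 0.5078,  0.3221, -0.0008])), (0.66, array([0.3583, 0.2626, 0.0047]))]
side nose [(0.63, array([0.4272, 0.2807, 0.0011])), (0.61, array([ 0.5829, -0.0197,  0.0155]))]
side track [(0.72, array([ 0.6122, -0.02  ,  0.0159]))]
side runway [(0.95, array([ 0.6094, -0.0131, -0.0065]))]
wrist wedge [(0.68, array([ 0.4624, -0.0439,  0.0127]))]
wrist nose []
wrist track []
wrist runway []
```

View pics/w2c.png

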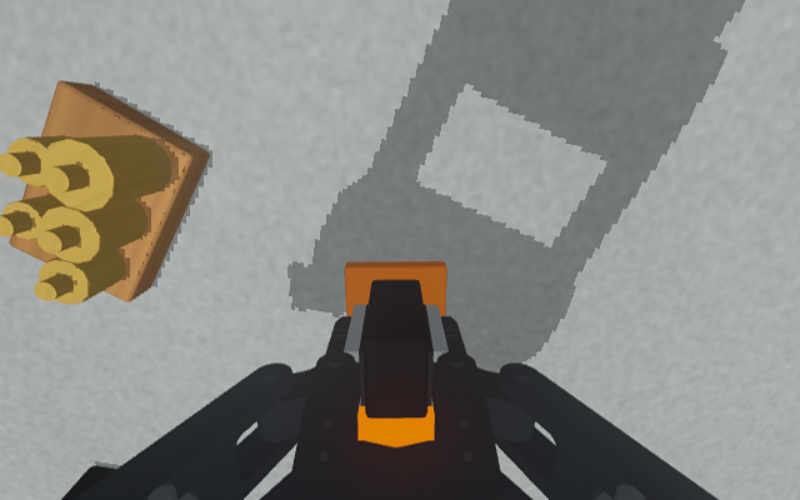

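View pics/s2c.png

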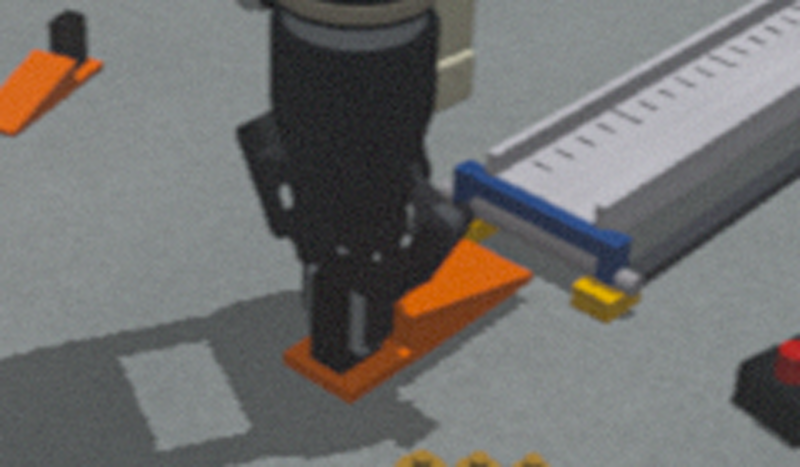

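The wedge is held level about 12 mm up, with its nose at about (525,275) of the side crop, pointing into the gap. The blocks are at (480,230) and (600,295). I'll correct about 5 mm sideways and set it down.

arm_command:
  plan:
    - [[0.005,-0.0025,0,0,0.2,0,0.01],[0.005,-0.0025,0,0,0,0,0.01],[0.002,0,0,0,0,0,0.01],[0.0005,0,0,0,0,0,0.01],[0.0005,0,0,0,0,0,0.01]]

```text
t: 8.2
tool_pos: [0.4649, -0.0475, 0.0194]
tool_rot: [-0.149, 1.566, 0.151]
contact_force: [-3.8, 0.9, 9.2]
opening: 0.0214
```

```bash
python3 st.py .4635 -.0468 .0204
```

```text
t 8.2 pos [ 0.4649 -0.0475  0.0194] yaw 10.94 level [ 0.   -0.03 -0.09] F [-3.8  0.9  9.2] Ftool [-9.2  1.7 -3.6] op 0.0214342595012804
shift [-0.001   0.0009 -0.0013]
```

arm_command:
  plan:
    - [[-0.0006,0.0003,0.006,0,0,0,0.01],[0,0,0.008,0,0,0,0.01],[0,0,0.008,0,0,0,0.01],[0,0,0.008,0,0,0,0.01],[0,0,0.006,0,0,0,0.01],[0,0,0,0,0,0,0.01]]

```text
t: 8.7
tool_pos: [0.504, -0.0399, 0.0198]
tool_rot: [-0.149, 1.565, 0.151]
contact_force: [0.1, 0.7, -2.1]
opening: 0.0213
```

```bash
python3 st.py .510 -.038 .0195;  python3 - <<'E'
from h import *
ims=[]
for cam in ['scene','side']:
    M,im=snap(cam,cam+'3.png')
    for th in ['wedge','nose','track','runway']: print(cam,th,[(round(d['conf'],2),W(M,d['at']).round(4)) for d in mark_of(cam,th)[:3]])
    ims.append(im[...,::-1])
a=cv2.resize(ims[1][150:270,280:440],(800,600),interpolation=cv2.INTER_CUBIC); cv2.imwrite('pics/s3c.png',a)
E
```

```text
t 8.7 pos [ 0.504  -0.0399  0.0198] yaw 10.92 level [ 0.    0.03 -0.07] F [ 0.1  0.7 -2.1] Ftool [2.1 0.6 0.2] op 0.02134650757841866
shift [0.0003 0.0007 0.0062]
scene wedge [(0.75, array([0.504, 0.324, 0.001])), (0.74, array([ 0.3603,  0.2621, -0.001 ])), (0.63, array([ 0.5026, -0.0372,  0.0041]))]
scene nose [(0.78, array([0.3145, 0.1894, 0.0071])), (0.68, array([0.4237, 0.2834, 0.007 ]))]
scene track [(0.85, array([ 0.6095, -0.019 ,  0.0215]))]
scene runway [(0.65, array([ 6.159e-01, -1.680e-02,  2.000e-04]))]
side wedge [(0.92, array([ 0.5032,  0.323 , -0.002 ])), (0.89, array([0.3596, 0.2593, 0.0029])), (0.62, array([ 0.499 , -0.0415,  0.0011]))]
side nose [(0.92, array([ 0.6211, -0.0212,  0.0012])), (0.87, array([0.3157, 0.1857, 0.0033])), (0.59, array([0.4257, 0.2816, 0.0013]))]
side track [(0.86, array([ 0.6081, -0.0177,  0.0142]))]
side runway []
```

View pics/s3c.png

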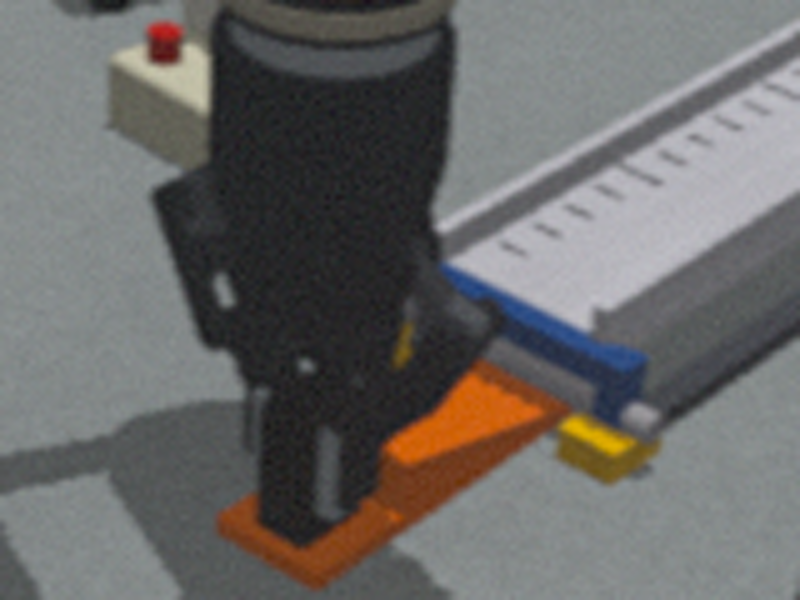

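arm_command:
  plan:
    - [[0.0004,0,0.004,0,0,0,0.01],[0,0,0.003,0,0,0,0.01],[0,0,0.003,0,0,0,0.01],[0,0,0,0,0,0,0.01]]

```text
t: 9.53
tool_pos: [0.5131, -0.0383, 0.0197]
tool_rot: [-0.148, 1.566, 0.15]
contact_force: [-0.4, 0.3, -2.5]
opening: 0.0214
```

arm_command:
  plan:
    - [[0,0,0.0015,0,0,0,0.01],[0,0,0.0015,0,0,0,0.01],[0,0,0,0,0,0,0.01]]

```text
t: 9.78
tool_pos: [0.5164, -0.0375, 0.0194]
tool_rot: [-0.148, 1.566, 0.15]
contact_force: [-0.1, -0.5, -1.5]
opening: 0.0214
```

arm_command:
  plan:
    - [[0.0004,0,0.001,0,0,0,0.01],[0,0,0.001,0,0,0,0.01],[0,0,0,0,0,0,0.01]]

```text
t: 10.03
tool_pos: [0.5189, -0.0372, 0.0195]
tool_rot: [-0.148, 1.566, 0.15]
contact_force: [-0.3, -0.1, -1.3]
opening: 0.0215
```

arm_command:
  plan:
    - [[0,0,0.001,0,0,0,0.01],[0,0,0.001,0,0,0,0.01],[0,0,0,0,0,0,0.01]]

```text
t: 10.28
tool_pos: [0.521, -0.0368, 0.0194]
tool_rot: [-0.148, 1.566, 0.15]
contact_force: [-0.3, -0.0, -1.4]
opening: 0.0213
```

arm_command:
  plan:
    - [[0.0006,0,0.001,0,0,0,0.01],[0.0002,0,0.001,0,0,0,0.01],[0,0,0,0,0,0,0.01]]

```text
t: 10.53
tool_pos: [0.5235, -0.0366, 0.0194]
tool_rot: [-0.149, 1.565, 0.149]
contact_force: [0.1, 1.1, -1.0]
opening: 0.0214
```

arm_command:
  plan:
    - [[0,0,0.001,0,0,0,0.01],[0,0,0.001,0,0,0,0.01],[0,0,0,0,0,0,0.01]]

```text
t: 10.78
tool_pos: [0.5256, -0.0362, 0.0194]
tool_rot: [-0.149, 1.565, 0.149]
contact_force: [0.2, -0.8, -0.1]
opening: 0.0213
```

arm_command:
  plan:
    - [[0,0,0.001,0,0,0,0.01],[0,0,0.0005,0,0,0,0.01],[0,0,0,0,0,0,0.01]]

```text
t: 11.03
tool_pos: [0.5269, -0.036, 0.0194]
tool_rot: [-0.148, 1.566, 0.149]
contact_force: [-2.6, -1.0, 1.2]
opening: 0.0213
```

arm_command:
  plan:
    - [[0,0,0.001,0,0,0,0.01],[0,0,0.0005,0,0,0,0.01],[0,0,0,0,0,0,0.01]]

```text
t: 11.28
tool_pos: [0.5271, -0.0359, 0.0195]
tool_rot: [-0.148, 1.57, 0.15]
contact_force: [-1.7, 0.0, 1.1]
opening: 0.0216
```

arm_command:
  plan:
    - [[0,0,0.0015,0,0,0,0.01],[0,0,0.001,0,0,0,0.01],[0,0,0,0,0,0,0.01]]

```text
t: 11.53
tool_pos: [0.5274, -0.0356, 0.0196]
tool_rot: [-0.149, 1.577, 0.15]
contact_force: [-0.7, -0.1, 1.2]
opening: 0.0213
```

```bash
python3 st.py; python3 - <<'E'
from h import *
for cam in ['scene','side']:
    M,im=snap(cam,cam+'4.png')
    a0=cv2.imread('pics/'+cam+'3.png'); d=cv2.absdiff(a0,im[...,::-1].copy()).max(2)
    for th in ['wedge','track']: print(cam,th,[(round(d['conf'],2),W(M,d['at']).round(4)) for d in mark_of(cam,th)[:3]])
E
```

```text
t 11.53 pos [ 0.5274 -0.0356  0.0196] yaw 10.9 level [ 0.   -0.62 -0.11] F [-0.7 -0.1  1.2] Ftool [-1.2  0.1 -0.7] op 0.02131174183981278
scene wedge [(0.94, array([ 0.3616,  0.2644, -0.0041])), (0.67, array([5.042e-01, 3.247e-01, 1.000e-04])), (0.59, array([ 0.5259, -0.0308,  0.0039]))]
scene track [(0.97, array([ 0.6111, -0.0211,  0.0192])), (0.29, array([ 0.6147, -0.0156, -0.0014]))]
side wedge [(0.86, array([0.3617, 0.2611, 0.0029])), (0.58, array([5.063e-01, 3.206e-01, 1.000e-04])), (0.56, array([ 0.5251, -0.0366, -0.0026]))]
side track [(0.89, array([ 0.6123, -0.0183,  0.0146]))]
```

arm_command:
  plan:
    - [[0,0,0.001,0,-0.4,0,0.01],[0,0,0.001,0,-0.2,0,0.01],[0,0,0.001,0,0,0,0.01]]

```text
t: 12.08
tool_pos: [0.5274, -0.0356, 0.0194]
tool_rot: [-0.149, 1.575, 0.151]
contact_force: [-8.1, -0.7, 6.6]
opening: 0.0212
```

```bash
python3 st.py
```

```text
t 12.08 pos [ 0.5274 -0.0356  0.0194] yaw 10.94 level [ 0.   -0.5  -0.13] F [-8.1 -0.7  6.6] Ftool [-6.5  0.9 -8.1] op 0.021185864348596324
```

Bearing on something with 8 N, where the rod should be. I'll hold that light push for over half a second.

arm_command:
  plan:
    - [[0,0,0.0007,0,-0.1,0,0.01],[0,0,0.0007,0,-0.1,0,0.01],[0,0,0.0007,0,-0.1,0,0.01],[0,0,0.0007,0,-0.1,0,0.01],[0,0,0.0007,0,-0.1,0,0.01],[0,0,0.0007,0,-0.1,0,0.01],[0,0,0.0007,0,-0.1,0,0.01],[0,0,0.0007,0,-0.1,0,0.01]]

```text
t: 12.75
tool_pos: [0.5274, -0.0356, 0.0194]
tool_rot: [-0.149, 1.576, 0.152]
contact_force: [-6.5, -1.2, 5.3]
opening: 0.0213
```

```bash
python3 st.py; python3 - <<'E'
from h import *
M,im=snap('side','side5.png'); cv2.imwrite('pics/s5c.png',cv2.resize(im[180:264,330:442,::-1],(800,600),interpolation=cv2.INTER_CUBIC))
E
```

```text
t 12.75 pos [ 0.5274 -0.0356  0.0194] yaw 10.94 level [ 0.   -0.59 -0.17] F [-6.5 -1.2  5.3] Ftool [-5.2  0.1 -6.7] op 0.021273797598071045
```

View pics/s5c.png

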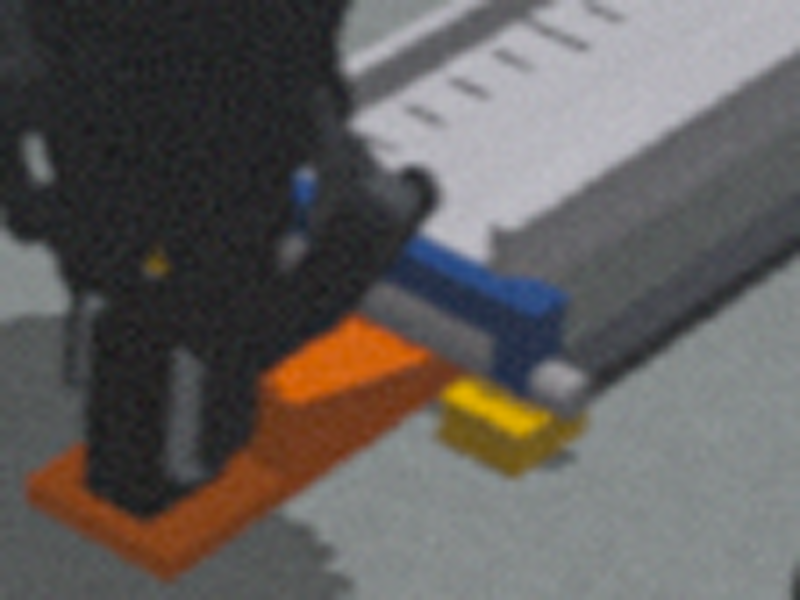

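The crop shows the wedge under the rod with the near block clear of it, at (510,420), and the rod still seated at (555,385). Now I'll push on gently.

arm_command:
  plan:
    - [[0,0,0.0015,0,-0.3,0,0.01],[0,0,0.0015,0,-0.3,0,0.01],[0,0,0.0015,0,-0.3,0,0.01],[0,0,0.0015,0,-0.3,0,0.01]]

```text
t: 13.13
tool_pos: [0.5275, -0.0356, 0.0194]
tool_rot: [-0.148, 1.572, 0.153]
contact_force: [-8.4, -1.7, 7.6]
opening: 0.0213
```

```bash
python3 st.py
```

```text
t 13.13 pos [ 0.5275 -0.0356  0.0194] yaw 10.98 level [ 0.   -0.34 -0.21] F [-8.4 -1.7  7.6] Ftool [-7.5 -0.1 -8.7] op 0.02133309809487046
```

arm_command:
  plan:
    - [[-0.0001,0,0.002,0,-0.2,0,0.01],[-0.0001,0,0.002,0,-0.2,0,0.01],[-0.0001,0,0.0025,0,-0.2,0,0.01]]

```text
t: 13.38
tool_pos: [0.5277, -0.0354, 0.0194]
tool_rot: [-0.149, 1.579, 0.154]
contact_force: [-13.5, -1.4, 10.6]
opening: 0.0213
```

```bash
python3 st.py
```

```text
t 13.38 pos [ 0.5277 -0.0354  0.0194] yaw 11.02 level [ 0.   -0.74 -0.26] F [-13.5  -1.4  10.6] Ftool [-10.4   1.2 -13.6] op 0.02128458093078991
```

arm_command:
  plan:
    - [[-0.0006,0,0.0025,0,-0.6,0.1,0.01],[-0.0005,0,0.0025,0,-0.6,0.1,0.01],[-0.0005,0,0.0025,0,-0.6,0.1,0.01]]

```text
t: 13.63
tool_pos: [0.5283, -0.0353, 0.0194]
tool_rot: [-0.144, 1.567, 0.16]
contact_force: [-8.1, -0.6, 7.5]
opening: 0.0218
```

```bash
python3 st.py
```

```text
t 13.63 pos [ 0.5283 -0.0353  0.0194] yaw 11.09 level [ 0.   -0.02 -0.59] F [-8.1 -0.6  7.5] Ftool [-7.5  1.1 -8.1] op 0.021754087583107835
```

arm_command:
  plan:
    - [[-0.0007,0,0.003,0,-0.3,-0.2,0.01],[-0.0007,0,0.003,0,-0.3,-0.2,0.01],[-0.0007,0,0.003,0,-0.3,-0.2,0.01]]

```text
t: 13.88
tool_pos: [0.5289, -0.035, 0.0193]
tool_rot: [-0.152, 1.572, 0.153]
contact_force: [-9.9, -4.3, 7.9]
opening: 0.0213
```

```bash
python3 st.py
```

```text
t 13.88 pos [ 0.5289 -0.035   0.0193] yaw 11.14 level [ 0.   -0.37 -0.06] F [-9.9 -4.3  7.9] Ftool [ -7.9  -2.3 -10.6] op 0.021338450249002733
```

arm_command:
  plan:
    - [[-0.0012,0,0.003,0,-0.4,0,0.01],[-0.0012,0,0.003,0,-0.4,0,0.01],[-0.0012,0,0.003,0,-0.4,0,0.01],[-0.0012,0,0.003,0,-0.4,0,0.01]]
  squeeze: 80

```text
t: 14.22
tool_pos: [0.5304, -0.0342, 0.0194]
tool_rot: [-0.151, 1.57, 0.155]
contact_force: [-9.3, -2.8, 3.8]
opening: 0.0209
```

```bash
python3 st.py; python3 - <<'E'
from h import *
M,im=snap('side','side6.png')
for th in ['wedge','track']: print(th,[(round(d['conf'],2),W(M,d['at']).round(4)) for d in mark_of('side',th)[:3]])
# image shift of the rod end/blue plate between shots
a=cv2.imread('pics/side4.png',0).astype(np.float32); b=cv2.cvtColor(im,cv2.COLOR_RGB2GRAY).astype(np.float32)
for n,(r0,r1,c0,c1) in {'track':(190,235,400,425),'blue':(212,240,395,412),'wedge back':(230,262,333,362),'switch':(240,290,440,500)}.items():
    print(n,cv2.phaseCorrelate(a[r0:r1,c0:c1],b[r0:r1,c0:c1],cv2.createHanningWindow((c1-c0,r1-r0),cv2.CV_32F)))
M0=T('side'); print('px per mm up at rod',pix('side',M0,[.62,-.08,.025])-pix('side',M0,[.62,-.08,.02]))
E
```

```text
t 14.22 pos [ 0.5304 -0.0342  0.0194] yaw 11.14 level [ 0.   -0.25 -0.17] F [-9.3 -2.8  3.8] Ftool [-3.8 -0.9 -9.6] op 0.02093522609195979
wedge [(0.85, array([ 0.5066,  0.3213, -0.0032])), (0.71, array([0.359 , 0.2623, 0.0032])), (0.58, array([ 0.5314, -0.0339, -0.0006]))]
track [(0.93, array([ 0.6107, -0.0188,  0.0141]))]
track ((0.5393144957330875, -0.09475269432432043), 1.1078637474907769)
blue ((-0.0640898416024207, -0.13864402573214285), 1.0446822232670254)
wedge back ((0.9211356919392717, -0.6972761682021975), 0.9273611555496851)
switch ((0.08450510811212553, -0.20876346830235448), 1.1249164679845174)
px per mm up at rod [ 0.31555723 -2.33041842]
```

arm_command:
  plan:
    - [[-0.0012,-0.0002,0.004,0,-0.4,0,0.01],[-0.0012,-0.0002,0.004,0,-0.4,0,0.01],[-0.0012,-0.0002,0.004,0,-0.4,0,0.01],[-0.0012,-0.0002,0.004,0,-0.4,0,0.01]]

```text
t: 14.7
tool_pos: [0.5345, -0.033, 0.0195]
tool_rot: [-0.149, 1.572, 0.158]
contact_force: [-11.3, -2.1, 5.4]
opening: 0.0212
```

```bash
python3 st.py
```

```text
t 14.7 pos [ 0.5345 -0.033   0.0195] yaw 11.18 level [ 0.   -0.37 -0.38] F [-11.3  -2.1   5.4] Ftool [ -5.4   0.1 -11.5] op 0.021151961664947233
```

arm_command:
  plan:
    - [[-0.0012,-0.0002,0.004,0,-0.4,-0.2,0.01],[-0.0012,-0.0002,0.004,0,-0.4,-0.1,0.01],[-0.0012,-0.0002,0.004,0,-0.4,0,0.01],[-0.0012,-0.0002,0.004,0,-0.4,0,0.01]]

```text
t: 15.03
tool_pos: [0.5393, -0.0316, 0.0195]
tool_rot: [-0.15, 1.572, 0.157]
contact_force: [-11.2, -2.0, 5.4]
opening: 0.0211
```

```bash
python3 st.py; cat > lift.py <<'E'
from h import *
import sys
M,im=snap('side',sys.argv[1])
a=cv2.imread('pics/side4.png',0).astype(np.float32); b=cv2.cvtColor(im,cv2.COLOR_RGB2GRAY).astype(np.float32)
# template shift of rod-end region, subpixel by upsampling
U=8
def sh(r0,r1,c0,c1,m=14):
    t=cv2.resize(a[r0:r1,c0:c1],None,fx=U,fy=U,interpolation=cv2.INTER_CUBIC)
    s=cv2.resize(b[r0-m:r1+m,c0-m:c1+m],None,fx=U,fy=U,interpolation=cv2.INTER_CUBIC)
    r=cv2.matchTemplate(s,t,cv2.TM_CCOEFF_NORMED); _,v,_,p=cv2.minMaxLoc(r); return p[0]/U-m,p[1]/U-m,round(v,3)
p=pix('side',M,[.612+.0128,-.018-.066,.0197]); print('rod end px',p)
print('rod end',sh(int(p[1])-7,int(p[1])+7,int(p[0])-8,int(p[0])+8),'plate+rod',sh(205,240,392,415),'switch',sh(240,290,440,500))
E
python3 lift.py side7.png
```

```text
t 15.03 pos [ 0.5393 -0.0316  0.0195] yaw 11.22 level [ 0.   -0.38 -0.29] F [-11.2  -2.    5.4] Ftool [ -5.4   0.3 -11.4] op 0.021086893656633236
rod end px [411.87728008 235.14282008]
rod end (0.5, -0.875, 0.936) plate+rod (0.625, -1.0, 0.92) switch (0.0, 0.0, 0.997)
```

arm_command:
  plan:
    - [[-0.0012,-0.0002,0.004,0,-0.4,-0.2,0.01],[-0.0012,-0.0002,0.004,0,-0.4,-0.1,0.01],[-0.0012,-0.0002,0.004,0,-0.4,0,0.01],[-0.0012,-0.0002,0.004,0,-0.4,0,0.01],[-0.0012,-0.0002,0.004,0,-0.4,0,0.01],[-0.0012,-0.0002,0.004,0,-0.4,0,0.01]]

```text
t: 15.58
tool_pos: [0.5467, -0.0293, 0.0194]
tool_rot: [-0.15, 1.572, 0.158]
contact_force: [-11.3, -2.1, 6.1]
opening: 0.0212
```

```bash
python3 st.py; python3 lift.py side8.png
```

```text
t 15.58 pos [ 0.5467 -0.0293  0.0194] yaw 11.26 level [ 0.   -0.36 -0.33] F [-11.3  -2.1   6.1] Ftool [ -6.    0.1 -11.5] op 0.021228325728746503
rod end px [411.87728008 235.14282008]
rod end (1.0, -1.625, 0.874) plate+rod (1.0, -1.75, 0.852) switch (0.0, 0.0, 0.997)
```

arm_command:
  plan:
    - [[-0.0012,-0.0002,0.004,0,-0.4,-0.2,0.01],[-0.0012,-0.0002,0.004,0,-0.4,-0.1,0.01],[0,0,0.001,0,-0.2,0,0.01],[0,0,0.0005,0,0,0,0.01],[0,0,0,0,0,0,0.01],[0,0,0,0,0,0,0.01]]

```text
t: 16.13
tool_pos: [0.5495, -0.0285, 0.0194]
tool_rot: [-0.153, 1.572, 0.156]
contact_force: [-3.5, -0.7, 2.0]
opening: 0.0211
```

```bash
python3 st.py; python3 lift.py side9.png; python3 - <<'E'
from h import *
M,im=snap('scene','scene9.png')
for th in ['wedge','track','weights','ammeter','switch_a']: print(th,[(round(d['conf'],2),W(M,d['at']).round(4)) for d in mark_of('scene',th)[:3]])
s=cv2.imread('pics/side9.png'); A=cv2.resize(s[170:270,320:450],(780,600),interpolation=cv2.INTER_CUBIC); cv2.imwrite('pics/f.png',A)
E
```

```text
t 16.13 pos [ 0.5495 -0.0285  0.0194] yaw 11.25 level [ 0.   -0.36 -0.16] F [-3.5 -0.7  2. ] Ftool [-2.  -0.  -3.6] op 0.02107669838258877
rod end px [411.87728008 235.14282008]
rod end (1.25, -2.0, 0.827) plate+rod (1.125, -2.0, 0.829) switch (0.0, 0.0, 0.997)
wedge [(0.89, array([ 0.5499, -0.0239,  0.0034])), (0.63, array([5.036e-01, 3.257e-01, 4.000e-04])), (0.57, array([ 0.3617,  0.2655, -0.0018]))]
track [(0.89, array([ 0.613 , -0.0171,  0.027 ]))]
weights [(0.82, array([ 4.394e-01, -1.768e-01,  4.000e-04]))]
ammeter [(0.87, array([0.6522, 0.1941, 0.0016]))]
switch_a [(0.84, array([ 0.6645, -0.1853, -0.0062]))]
```

View pics/f.png

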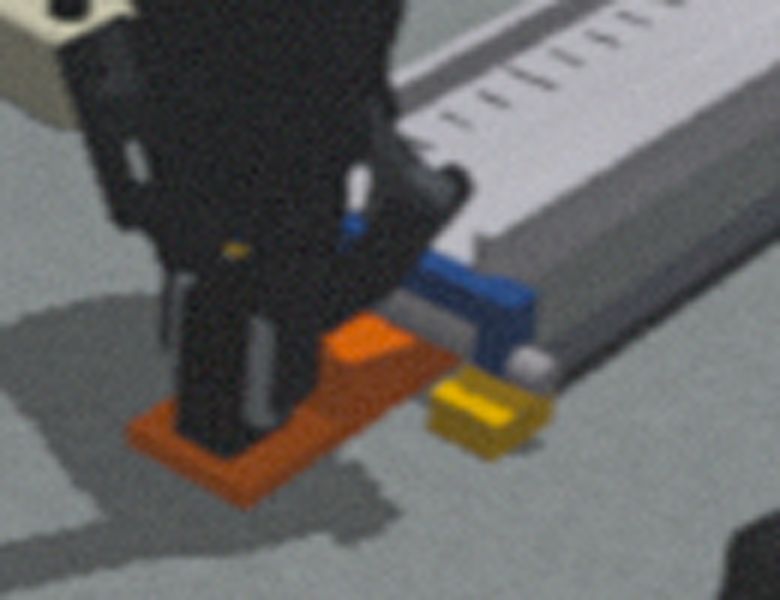

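```bash
python3 st.py; python3 -c "
from station import finish_job; print(finish_job())"
```

```text
t 16.48 pos [ 0.5495 -0.0285  0.0194] yaw 11.26 level [ 0.   -0.36 -0.16] F [-3.6 -0.1  3.5] Ftool [-3.5  0.6 -3.6] op 0.021521668387945895
the job is handed in; nothing more can be done
None
```

I slid the large orange wedge nose first under the steel rod and raised the rod about 4.5 mm. I handed the job in at 16.5 s, still gripping the wedge. `finish_job` reports no verdict, so I can't confirm that it passed.

**Bearing pause:** I felt the rod at TCP x of about 0.527 m. I then held the wedge bearing on it with about 6 to 8 N for about 0.67 s. The rod still looked seated in the side picture.

**Final push:** I eased the wedge on about 23 mm, at about 8 to 13.5 N. That is a little above the expected 4 to 9 N, because the gripper was also pressing the wedge on the table.

**Last checks:**
- **Rod lift:** the side picture gives about 4.3 mm. The slope travel gives at most about 5.8 mm, or roughly 4.9 mm once the slack at first contact is allowed for. They differ by about a millimetre, and all three are inside 2.5 to 8.5 mm.
- **Wedge:** it appears flat, with the tool height constant at 19.4 mm and the tool about 0.4° off vertical. It is within a few millimetres of the gap's midline, and the arm was still.
- **Grip:** the fingers hold the 22 mm fin, with the opening reading 21 mm at an 80 N squeeze.
- **Bystanders:** the weights, meter and switch read within about 5 mm of their first readings, which is close to the detector's error.
- **Robot and track:** I saw no contact between them in the last picture, but did not measure it separately.

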